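# Wedge up the saw carriage and hold it

### The job

Take the tapered steel wedge by its upright grip block (not the flat spacer that has the same grip), and slide it along the bench, thin end first, into the slot in the front of the bone saw's specimen stand, under the carriage. Push it in until the carriage only just lifts off the stand's bars, a gap of about 3 mm, and finish there still holding the wedge in the gripper: do not let go. Lift with the wedge alone, without touching the carriage, and leave the spacer, cup, jar and tube rack where they are.

Things in the scene. Friction and masses are not known exactly. Their poses are not given: they have to be found in the camera images.
- stand: Stand fixed to the bench. Two steel bars lie on the bench, 160 mm long (x -30 to +130), 28 wide, 14 high, with a 36 mm wide slot between them (y -18 to +18) whose floor is the bench. Two 150 mm guide posts at the back (x 108), a tie bar on top. The wedge goes in along +x. Origin: on the bench, mid-slot, straight below the carriage's roller; z up. Yaw within 0.3 rad.
- slot_mouth (a point): Middle of the slot's open front end, on the bench: 30 mm before the stand's origin (stand x = -30 mm). Axes as the stand's.
- carriage: Aluminium carriage, about 0.6 kg, sliding straight up and down on the posts. Its plate (90 mm wide, 12 thick, x -15 to +95) rests on the bars; behind its low front 45 mm stand a clamp with bone and a block, up to 68 mm above the bench. Origin: on the roller line at the plate's underside, 14 mm above the stand's origin at rest, higher by the lift. Pushing the wedge in takes 5 to 15 N.
- roller (a point): Lowest line (middle) of the fixed steel cross roller, 12 mm in diameter, 30 mm long, under the carriage's plate: it hangs 6 mm below the plate into the slot, 8 mm above the bench when the carriage rests. The wedge's slope meets it.
- wedge: Loose steel wedge, 0.3 kg, flat on the bench left or right of the stand, 30 mm wide, 115 long (x -15 to +100). Top slopes evenly from 3 mm at the toe (x +100) to 18 mm at x +15. On the back end a grip block 26 mm long (x), 24 wide (y), top 58 mm above the bench: pinch across its width from above. Origin: underside, below the block's middle; x towards the toe, z up. Yaw within 0.5 rad.
- wedge_toe (a point): Middle of the wedge's thin end, on its underside, 100 mm ahead (+x) of the wedge's origin. The toe is 22 mm wide and widens to 30 mm within 15 mm.
- spacer: Loose flat steel spacer lying on the other side, to be left alone: an even 6 mm thick, 30 mm wide, 115 mm long, with the same kind of grip block on one end (top 58 mm above the bench). Origin: on the underside below the grip block; x along the flat part.
- cup: Small open steel cup, 60 mm across, 48 mm high, to be left alone. Origin: centre of its underside.
- jar: Small white jar with a blue cap, 54 mm across, 75 mm high, to be left alone. Origin: centre of its underside.
- rack: Orange tube rack with capped tubes, fixed, at the far right (-y) of the bench: 240 by 110 mm, 126 mm high with the tubes. Origin: centre of its underside.

How it is judged:
By the outcome, as a careful person would: the job done as asked, in the order asked, and still so for the second after the job is handed in, while the arm keeps its last pose, push and grip.
It also fails if it takes over 48 s, if anything falls off the work surface, if the arm or the gripper's body presses on something with over 40 N, if the wrist force passes 120 N, or if a joint passes its speed limit or range.

### The arm

A 6-joint arm with a two-finger parallel gripper is mounted at the origin on the work surface. World frame = base frame: x ahead of the robot, y to its left, z up, the work surface at z = 0. Lengths are in m, angles in rad, forces in N, time in s.
With the tool pointing down it reaches from about 0.35 to 0.975 m from the base axis. Payload 4.9 kg.
Tool frame: the origin (TCP) lies at the very end of the fingers, on their centre line; the grasp point (between the pads) lies 19 mm behind it; z points along the fingers, y is the line along which they close (so a half turn about z gives the same grasp; the last joint's range is limited). The gripper opens to 85 mm and grips with 20 to 120 N. Pads are 22 mm wide; open, the fingers measure 114 mm over their backs; the gripper's body (76 mm by 85 mm) begins 54 mm behind the grasp point. The pads swing forward as they close: fully open they stand 13 mm farther back than shut.
Start: joints at [1.081, 0.053, 1.613, -0, 1.476, -0.119], TCP at [0.226, 0.583, 0.231] pointing down, gripper open.
Joint ranges: [-3.01, 3.01], [-1.01, 2.22], [0.06, 2.58], [-1.02, 4.17], [0.09, 2.62], [-3.14, 3.14]. Speed limits (rad/s): [2.57, 2.57, 3.14, 3.14, 3.14, 3.14].

### API

Orientations are given as a rotation vector (axis times angle).
In Python, from station import get_obs, optics, ctrl gives the robot as it stands.
- The arm moves only by the shell command python3 -m pendant 'ROWS' [FORCE]. ROWS is JSON, a list of rows, each a list of 3 entries, a list of its own where there are three numbers: the shift along the tool's x, y, z in mm, then the turn, a rotation vector about the tool's x, y, z in rad, then the opening, from 0 (shut) to 1 (fully open). A call has 1 to 12 rows; each row shifts and turns the commanded pose from where the row before left it, along the tool's axes as they then stand; what a row does not reach is not made up. A row lasts 1/12 s, in which the tool goes at most 41.7 mm and 7.16 degrees, less where a joint would pass 70% of its speed; a pose out of reach is approached as far as the arm can. A call is refused whole if a number of a shift passes 41.7 or a number of a turn 0.125, either way. A call with a gripper value outside its range is refused whole. The fingers move at their own pace and stop on an object; FORCE is the grip in N (left out, the last holds). Time passes only in rows, so rows that do not move let the fingers close. It gives the time, the measured TCP pose, the force, the opening and the grip force at its end, in the units of the state.
- get_obs(): the state, without advancing time (a new reading comes with each control period).
- optics.get_image(name): name is "side" or "top" or "wrist"; returns the picture (400x640x3 uint8, red, green, blue); there is no depth.
- optics.camera_model(name): a dict with "fx", "fy", "cx", "cy" (pixels), "cam_to_world" (4x4, takes a point from camera to world coordinates). Camera axes: x right, y up, looking along -z (the intrinsics and any distortion apply to the point x, -y, -z); pixel columns grow to the right and rows downward; lengths in m; the calibration is good to about 2 mm. A picture is of the moment at which its call begins: read the wrist's pose just before it. camera_model takes no time and is no camera call; for the wrist camera it gives the pose at the moment of the call.
- ctrl.finish_job(): hands the job in; it is judged then, once.
The state is a dict: "t": time; "q": joint angles; "dq": joint speeds; "effort": joint torques, N m; "tool_pos": TCP position; "tool_rot": TCP orientation; "contact_force": force on the tool from outside, world axes, zero at the start; "wrist_torque": the same for the moment, N m; "opening": finger opening in m; "grip_force": force on a finger pad.
Only numpy, scipy, OpenCV 4.12 (cv2) and the standard library are available. Lean on these libraries where they do the work, as an engineer would, in place of code of your own. Each camera call takes 0.05 s, during which the arm holds its last target. There are 200 camera calls.

## Working session

There is one attempt and no reset: what is moved stays moved. The work goes in short steps, Python scripts to look and compute and a shell command to move; the robot and the scene stay as the last step left them, time stands still between calls to the robot, and variables do not carry over. Pictures are saved under pics/ and viewed, at most 10 in all, crops included, and the job is handed in when it is done.

```bash
mkdir -p pics; ls; python3 - <<'E'
from station import get_obs, optics, ctrl
import cv2,numpy as np
o=get_obs();print({k:np.round(v,3).tolist() for k,v in o.items()})
for n in("top","side"):
    im=optics.get_image(n);cv2.imwrite(f"pics/{n}0.png",im[:,:,::-1])
    m=optics.camera_model(n);print(n,{k:(np.round(v,4).tolist()) for k,v in m.items()})
E
```

```text
pics
{'t': 0.0, 'q': [1.081, 0.053, 1.614, -0.0, 1.476, -0.119], 'dq': [-0.002, 0.001, -0.0, -0.0, -0.0, -0.0], 'effort': [0.001, -39.367, -37.018, -0.0, 0.007, -0.0], 'tool_pos': [0.226, 0.582, 0.23], 'tool_rot': [-0.579, -3.087, 0.003], 'contact_force': [-0.106, 0.616, -0.052], 'wrist_torque': [0.05, -0.005, 0.02], 'grip_force': 0.0, 'opening': 0.085}
top {'fx': 386.1451, 'fy': 386.1451, 'cx': 322.1577, 'cy': 198.0002, 'cam_to_world': [[0.0122, 0.9884, -0.1515, 0.3837], [-0.9999, 0.0113, -0.007, -0.0901], [-0.0052, 0.1516, 0.9884, 1.2695], [0.0, 0.0, 0.0, 1.0]]}
side {'fx': 481.1538, 'fy': 481.1538, 'cx': 327.2607, 'cy': 207.4308, 'cam_to_world': [[0.9671, 0.1676, -0.1916, 0.3499], [-0.2545, 0.6571, -0.7095, -0.9922], [0.007, 0.7349, 0.6781, 0.9036], [0.0, 0.0, 0.0, 1.0]]}
```

View pics/top0.png

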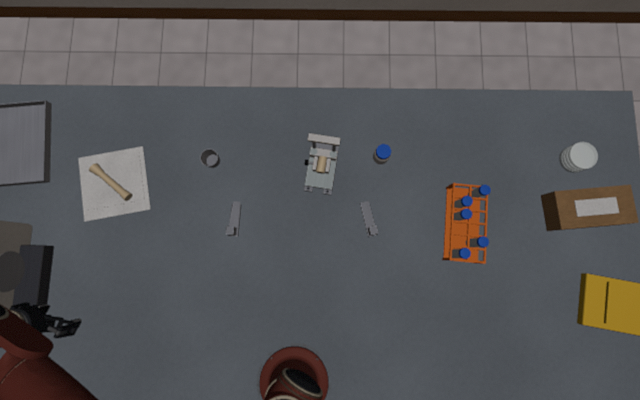

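View pics/side0.png

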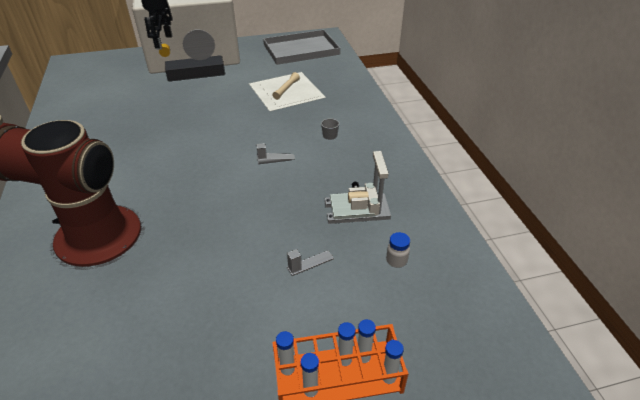

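The top view shows grip-block parts at (234,218) and (369,218), and the stand at (321,165) with its open front at about (319,191). In the side view the same parts are at (270,154) and (308,262). I'll zoom in to tell the wedge from the spacer.

```bash
python3 - <<'E'
import cv2,numpy as np
t=cv2.imread('pics/top0.png');s=cv2.imread('pics/side0.png')
def c(im,x,y,w,h,W,H):return cv2.resize(im[y:y+h,x:x+w],(W,H),interpolation=cv2.INTER_CUBIC)
a=np.hstack([c(t,210,190,50,60,250,300),c(t,345,190,50,60,250,300),c(t,295,128,50,75,200,300)])
b=np.hstack([c(s,248,135,56,48,350,300),c(s,282,240,56,48,350,300)])
b=cv2.resize(b,(700,300))
cv2.imwrite('pics/m0.png',np.clip(np.vstack([a,b])*1.3,0,255).astype(np.uint8))
E
```

```text
(no output)
```

View pics/m0.png

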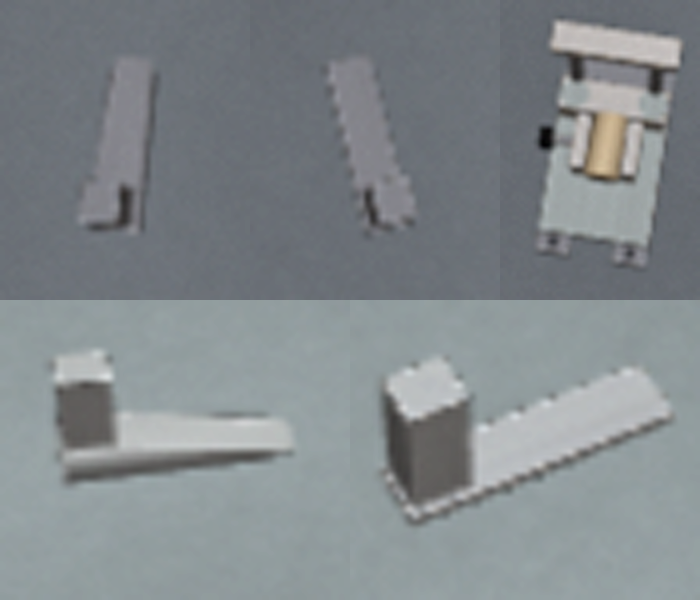

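The left part (top px (230,230)) is the wedge, with its thick rear and thin toe facing away. The right part is the even spacer. Next: coarse positions.

```bash
cat > h.py <<'E'
import numpy as np, cv2
from scipy.spatial.transform import Rotation as R
from station import get_obs, optics, ctrl
def ray(m,u,v):
    T=np.array(m["cam_to_world"]); d=np.array([(u-m["cx"])/m["fx"],-(v-m["cy"])/m["fy"],-1.])
    return T[:3,3],T[:3,:3]@d
def onz(m,u,v,z):
    o,d=ray(m,u,v); return o+d*(z-o[2])/d[2]
def px(m,p):
    T=np.array(m["cam_to_world"]); c=T[:3,:3].T@(np.array(p)-T[:3,3])
    return np.array([m["cx"]+m["fx"]*c[0]/-c[2], m["cy"]+m["fy"]*c[1]/c[2]])
def togo(target,yaw,o=None):
    "shift (mm, tool axes) to target, and turn about tool z so that tool y lies along horizontal dir yaw"
    o=o or get_obs(); r=R.from_rotvec(o["tool_rot"]); M=r.as_matrix()
    y=M[:,1]; a=np.arctan2(y[1],y[0]); d=(yaw-a+np.pi/2)%np.pi-np.pi/2
    print("t",round(o["t"],2),"tcp",np.round(o["tool_pos"],4),"z",np.round(M[:,2],3),"yang",round(a,3),"shift mm",np.round(M.T@(np.array(target)-o["tool_pos"])*1e3,1),"turn z",round(-d,3))
E
python3 - <<'E'
from h import *
t=optics.camera_model("top");s=optics.camera_model("side");w=optics.camera_model("wrist")
p=lambda n,m,u,v,z:print(n,np.round(onz(m,u,v,z),4))
p("blk top",t,210+100/5,190+202/5,.058)
p("toe",t,210+135/5,190+60/5,.003)
p("blk side",s,248+85/350*56,135+(367-300)/300*48,.058)
p("toe side",s,248+293/350*56,135+(437-300)/300*48,.003)
p("mouth",t,295+90/4,128+255/4,.014)
p("platefrontL",t,295+40/4,128+232/4,.026);p("platefrontR",t,295+148/4,128+247/4,.026)
p("tieL",t,295+52/4,128+22/4,.16);p("tieR",t,295+180/4,128+40/4,.16)
o=get_obs();print(R.from_rotvec(o["tool_rot"]).as_matrix().round(3));W=np.array(w["cam_to_world"]);print(W.round(3),w["fx"],w["cx"],w["cy"])
togo([.43,.21,.23],np.pi/2)
E
```

```text
blk top [0.4633 0.2064 0.058 ]
toe [0.5612 0.2011 0.003 ]
blk side [0.4672 0.2058 0.058 ]
toe side [0.5657 0.1992 0.003 ]
mouth [ 0.5969 -0.0656  0.014 ]
platefrontL [ 0.6135 -0.0246  0.026 ]
platefrontR [ 0.602  -0.1131  0.026 ]
tieL [ 0.748  -0.0376  0.16  ]
tieR [ 0.7351 -0.1332  0.16  ]
[[-0.932  0.362 -0.001]
 [ 0.362  0.932 -0.002]
 [ 0.    -0.002 -1.   ]]
[[ 0.363 -0.883 -0.297  0.15 ]
 [ 0.932  0.343  0.117  0.612]
 [-0.001 -0.319  0.948  0.373]
 [ 0.     0.     0.     1.   ]] 311.44678468150295 318.01338781141754 203.6457494588643
t 0.1 tcp [0.2262 0.582  0.2302] z [-0.001 -0.002 -1.   ] yang 1.2 shift mm [-324.8 -272.9    0.6] turn z -0.371
```

```bash
python3 -m pendant '[[[0,0,0],[0,0,-0.104],1],[[0,0,0],[0,0,-0.104],1],[[0,0,0],[0,0,-0.104],1],[[-24,-33,0],[0,0,0],1],[[-24,-33,0],[0,0,0],1],[[-24,-33,0],[0,0,0],1],[[-24,-33,0],[0,0,0],1],[[-24,-33,0],[0,0,0],1],[[-24,-33,0],[0,0,0],1],[[-24,-33,0],[0,0,0],1],[[-24,-33,0],[0,0,0],1],[[-24,-33,0],[0,0,0],1]]' 60
python3 -c "
from h import *
togo([.463,.206,.13],np.pi/2-.06)"
```

```text
t: 1.1
tool_pos: [0.425, 0.2714, 0.2309]
tool_rot: [-0.092, -3.14, 0.0]
contact_force: [1.8, 0.6, -1.0]
opening: 0.0856
grip_force: 0.0
t 1.1 tcp [0.425  0.2714 0.2309] z [-0. -0. -1.] yang 1.512 shift mm [-41.8 -63.1 100.9] turn z 0.001
```

```bash
python3 -m pendant '[[[-14,-21,25],[0,0,0],1],[[-14,-21,25],[0,0,0],1],[[-14,-21,25],[0,0,0],1],[[0,0,0],[0,0,0],1],[[0,0,0],[0,0,0],1]]'
python3 - <<'E'
from h import *
togo([.463,.206,.13],np.pi/2-.06)
w=optics.camera_model("wrist");im=optics.get_image("wrist")[:,:,::-1];cv2.imwrite("pics/w1.png",im)
np.save("w1.npy",np.array(w["cam_to_world"]));print(px(w,[.463,.206,.058]),px(w,[.563,.2,.003]))
cv2.imwrite("pics/w1v.png",cv2.resize(np.clip(im*1.2,0,255).astype(np.uint8),(800,500)))
E
```

```text
t: 1.52
tool_pos: [0.4617, 0.2067, 0.1539]
tool_rot: [-0.096, -3.135, 0.002]
contact_force: [0.1, -0.7, 0.3]
opening: 0.0853
grip_force: 0.0
t 1.52 tcp [0.4617 0.2067 0.1539] z [-0.005 -0.001 -1.   ] yang 1.509 shift mm [-1.5 -0.6 23.9] turn z -0.001
[316.85086089 207.59310794] [317.32932962 278.52915955]
```

View pics/w1v.png

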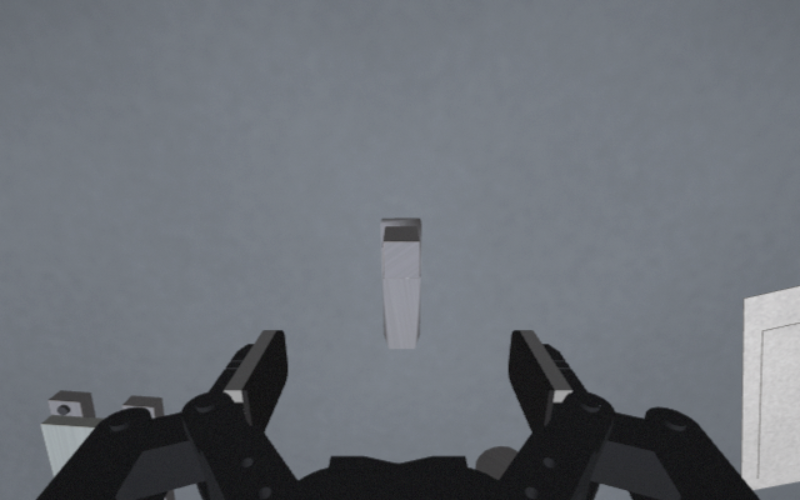

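The wrist view (scaled 1.25x) shows the wedge upright at x≈401, with the block top at rows 242-276, the toe at row 348 and the stand front at lower left. Now to measure it with a mask.

```bash
python3 - <<'E'
from h import *
im=cv2.imread("pics/w1.png");w=optics.camera_model("wrist");w["cam_to_world"]=np.load("w1.npy")
g=cv2.GaussianBlur(im,(3,3),0).max(2).astype(int)
roi=g[170:285,295:345]; bg=np.median(roi)
for v in (184,190,200,206,212,225,240,255,265,274,277,279,281):
    r=im[v,295:345].max(1).astype(float)
    d=np.abs(np.gradient(r)); 
    L=295+np.argmax(d[:26]);Rr=321+np.argmax(d[26:]); print(v,L,Rr,(L+Rr)/2,int(im[v,321].max()),"bg",int(im[v,298].max()))
c=im[170:285,321].max(1);print(c.tolist())
E
```

```text
184 307 337 322.0 55 bg 116
190 306 335 320.5 56 bg 114
200 304 335 319.5 129 bg 115
206 304 335 319.5 128 bg 116
212 304 335 319.5 132 bg 115
225 306 336 321.0 133 bg 115
240 307 335 321.0 130 bg 115
255 308 334 321.0 131 bg 115
265 309 333 321.0 129 bg 113
274 310 332 321.0 131 bg 115
277 311 332 321.5 131 bg 112
279 311 332 321.5 119 bg 112
281 304 321 312.5 115 bg 112
[116, 116, 116, 115, 90, 72, 87, 93, 91, 94, 88, 61, 57, 56, 55, 57, 56, 57, 56, 57, 56, 56, 52, 108, 129, 129, 128, 128, 128, 127, 129, 131, 132, 131, 128, 128, 128, 130, 130, 129, 131, 131, 132, 131, 129, 130, 129, 127, 130, 130, 130, 129, 125, 130, 132, 133, 132, 133, 132, 131, 131, 132, 132, 132, 132, 131, 131, 130, 131, 130, 130, 131, 131, 130, 132, 131, 131, 131, 130, 130, 131, 131, 131, 131, 132, 131, 131, 130, 129, 130, 129, 128, 129, 130, 130, 129, 131, 130, 129, 130, 129, 131, 130, 132, 131, 131, 131, 131, 130, 119, 115, 115, 116, 115, 115]
```

```bash
python3 - <<'E'
from h import *
w=optics.camera_model("wrist");w["cam_to_world"]=np.load("w1.npy")
rear=onz(w,320.3,193,.058);fr=onz(w,320.5,222,.058);toe=onz(w,321.4,279,.003);back=onz(w,321,174.5,.018)
print(rear,fr,np.linalg.norm(rear-fr),toe,back)
c=(rear+fr)/2;d=(toe-c)[:2];print(c,np.linalg.norm(d),"yaw",np.arctan2(d[1],d[0]))
togo([c[0],c[1],.013+.0],np.pi/2+np.arctan2(d[1],d[0]))
E
```

```text
[0.45085255 0.2095257  0.058     ] [0.47572791 0.20821366 0.058     ] 0.02490994036757815 [0.56385134 0.20435682 0.003     ] [0.44507174 0.21076519 0.018     ]
[0.46329023 0.20886968 0.058     ] 0.1006623194481023 yaw -0.044846725463462855
t 1.57 tcp [0.4625 0.2078 0.1557] z [-0.002  0.    -1.   ] yang 1.511 shift mm [ -1.    1.1 142.7] turn z -0.015
```

```bash
python3 -m pendant '[[[-15,-32.5,-6],[0,0,0],1],[[-15,-32.5,-6],[0,0,0],1],[[-15,-32.5,-6],[0,0,0],1],[[-15,-32.5,-6],[0,0,0],1],[[-15,-32.5,-6],[0,0,0],1],[[-15,-32.5,-6],[0,0,0],1],[[-15,-32.5,-6],[0,0,0],1],[[-15,-32.5,-6],[0,0,0.07],1],[[0,0,0],[0,0,0],1],[[0,0,0],[0,0,0],1],[[0,0,0],[0,0,0],1]]'
python3 - <<'E'
from h import *
togo([.57,-.06,.2],np.pi/2-.13)
w=optics.camera_model("wrist");im=optics.get_image("wrist")[:,:,::-1];cv2.imwrite("pics/w2.png",im)
np.save("w2.npy",np.array(w["cam_to_world"]));print(px(w,[.597,-.066,.014]))
cv2.imwrite("pics/w2v.png",cv2.resize(im[100:340,160:480],(800,600),interpolation=cv2.INTER_CUBIC))
E
```

```text
t: 2.48
tool_pos: [0.5678, -0.0575, 0.2054]
tool_rot: [0.2, 3.134, 0.001]
contact_force: [-0.2, 1.0, -0.3]
opening: 0.0855
grip_force: 0.0
t 2.48 tcp [ 0.5678 -0.0575  0.2054] z [ 0.001  0.    -1.   ] yang 1.443 shift mm [-2.5 -2.2  5.4] turn z 0.003
[313.30010305 202.95645054]
```

View pics/w2v.png

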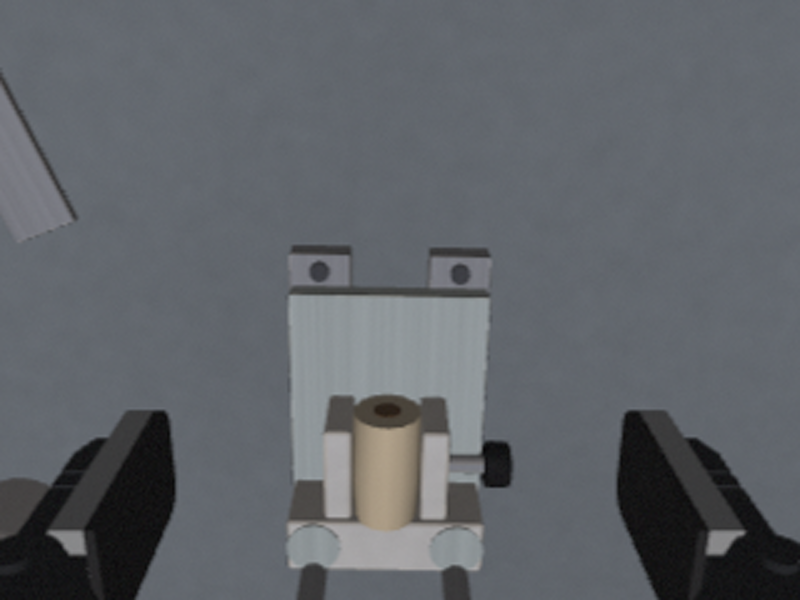

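The crop (2.5x, offset 160,100) shows the bar fronts at rows 252 and 255. The slot's inner edges are at columns 352 and 429, and the plate's front edge runs (289,294) to (490,298). These give me the mouth and yaw.

```bash
python3 - <<'E'
from h import *
w=optics.camera_model("wrist");w["cam_to_world"]=np.load("w2.npy")
P=lambda a,b,z:onz(w,160+a/2.5,100+b/2.5,z)
bl,il,ir,br=[P(a,b,.014) for a,b in((289,251.3),(352,252.5),(429,254.5),(491,256))]
print("bars",bl,il,ir,br,np.linalg.norm(br-bl),np.linalg.norm(ir-il))
print("mouth",(il+ir)/2,(bl+br)/2)
d=br-bl;print("yaw bars",np.arctan2(d[1],d[0])-np.pi/2)
pl,pr=P(289,294,.026),P(490,298,.026);d=pr-pl;print("plate",pl,pr,np.linalg.norm(d),"yaw",np.arctan2(d[1],d[0])-np.pi/2)
b=P(388.7,480,.026);f=(pl+pr)/2;e=b-f;print("side yaw",np.arctan2(e[1],e[0]))
m=(bl+br)/2; yaw=-.13;ex=np.array([np.cos(yaw),np.sin(yaw)]);print("platefront from mouth",(f-m)[:2]@ex)
E
python3 - <<'E'
import cv2,numpy as np
im=cv2.imread("pics/w2.png").max(2).astype(float)
for v in (206,209,212,222,230,240,250):
    r=im[v-1:v+2,265:370].mean(0);g=np.gradient(r);k=[265+i for i in range(1,104) if abs(g[i])>6 and abs(g[i])>=abs(g[i-1]) and abs(g[i])>=abs(g[i+1])];print(v,k)
for u in (280,288,296,336,344,350):
    r=im[190:225,u-1:u+2].mean(1);g=np.gradient(r);print(u,[(190+i,round(g[i])) for i in range(1,34) if abs(g[i])>5])
E
```

```text
bars [ 0.58870261 -0.10778477  0.014     ] [ 0.59289154 -0.07968242  0.014     ] [ 0.59827061 -0.04531687  0.014     ] [ 0.60255704 -0.01759207  0.014     ] 0.09125057923427003 0.034783978017833686
mouth [ 0.59558108 -0.06249964  0.014     ] [ 0.59562983 -0.06268842  0.014     ]
yaw bars -0.15241785897151328
plate [ 0.60465425 -0.10898801  0.026     ] [ 0.61792077 -0.02081118  0.026     ] 0.08916924016402142 yaw -0.14933355843112994
side yaw -0.13436406542698898
platefront from mouth 0.015812204329582077
206 [275, 284, 291, 299, 301, 330, 332, 341, 347, 356]
209 [276, 283, 291, 299, 301, 332, 340, 348, 355]
212 [276, 285, 290, 299, 301, 332, 340, 347, 355]
222 [275, 355]
230 [275, 355]
240 [276, 354]
250 [276, 353]
280 [(197, -20), (198, -25), (199, -5), (200, 13), (201, 35), (202, 23), (213, -19), (214, -29), (215, -11), (217, 37), (218, 37)]
288 [(197, -20), (198, -24), (200, 8), (201, 33), (202, 27), (203, -10), (204, -34), (205, -19), (211, 10), (212, 28), (214, -28), (215, -11), (217, 35), (218, 42), (219, 7)]
296 [(197, -16), (198, -25), (199, -10), (201, 32), (202, 35), (213, -13), (214, -29), (215, -18), (217, 37), (218, 44), (219, 6)]
336 [(198, -20), (199, -26), (201, 13), (202, 34), (203, 24), (214, -19), (215, -30), (216, -11), (218, 38), (219, 37)]
344 [(198, -18), (199, -25), (200, -7), (201, 7), (202, 33), (203, 28), (204, -9), (205, -34), (206, -20), (212, 6), (213, 28), (214, 5), (215, -26), (216, -11), (218, 34), (219, 43), (220, 8)]
350 [(198, -17), (199, -26), (200, -10), (202, 33), (203, 35), (214, -13), (215, -28), (216, -17), (218, 36), (219, 45), (220, 8)]
```

```bash
python3 -m pendant '[[[0,0,0],[0,0,-0.08],1],[[14.6,32.6,8],[0,0,0],1],[[14.6,32.6,10],[0,0,0],1],[[14.6,32.6,10],[0,0,0],1],[[14.6,32.6,10],[0,0,0],1],[[14.6,32.6,10],[0,0,0],1],[[14.6,32.6,10],[0,0,0],1],[[14.6,32.6,10],[0,0,0],1],[[14.6,32.6,10],[0,0,0],1],[[0,0,0],[0,0,0],1],[[0,0,0],[0,0,0],1],[[0,0,0],[0,0,0],1]]' 90
python3 - <<'E'
from h import *
togo([.4633,.2089,.024],np.pi/2-.048)
w=optics.camera_model("wrist");im=optics.get_image("wrist")[:,:,::-1];cv2.imwrite("pics/w3.png",im)
np.save("w3.npy",np.array(w["cam_to_world"]))
for p in ([.4633,.2089,.058],[.5638,.2044,.003]):print(px(w,p))
g=im.max(2)
print(g[150:310,320].tolist())
for v in (180,190,200,260,275): 
    r=g[v-1:v+2,270:370].astype(float).mean(0);d=np.gradient(r);print(v,[(270+i,round(d[i])) for i in range(1,99) if abs(d[i])>5])
E
```

```text
t: 3.53
tool_pos: [0.4629, 0.2084, 0.1266]
tool_rot: [0.073, 3.14, -0.0]
contact_force: [0.3, 0.1, -0.4]
opening: 0.0852
grip_force: 0.0
t 3.53 tcp [0.4629 0.2084 0.1266] z [ 0.001 -0.    -1.   ] yang 1.525 shift mm [ -0.3   0.5 102.6] turn z 0.002
[318.15509451 218.16997448]
[318.26466804 292.0788084 ]
[116, 116, 115, 114, 115, 115, 116, 115, 116, 114, 116, 116, 116, 116, 115, 114, 116, 116, 115, 115, 114, 113, 114, 113, 115, 115, 115, 116, 116, 102, 71, 80, 89, 88, 91, 93, 96, 63, 57, 56, 56, 57, 55, 58, 57, 54, 56, 56, 57, 59, 57, 54, 107, 128, 128, 126, 127, 128, 127, 127, 130, 132, 130, 129, 127, 129, 128, 126, 129, 129, 131, 131, 130, 131, 130, 130, 128, 128, 127, 128, 128, 130, 128, 126, 122, 127, 129, 129, 129, 129, 131, 129, 130, 130, 131, 131, 130, 130, 131, 130, 130, 130, 131, 129, 130, 129, 131, 129, 130, 129, 128, 129, 130, 129, 129, 130, 130, 129, 130, 129, 129, 132, 129, 130, 130, 129, 129, 130, 130, 129, 129, 128, 129, 127, 128, 126, 127, 128, 127, 126, 128, 127, 119, 115, 114, 114, 114, 115, 114, 115, 114, 113, 113, 113, 113, 112, 114, 113, 115, 114]
180 [(301, -15), (302, -12), (335, 14), (336, 18), (337, 7)]
190 [(303, -15), (304, -32), (305, -20), (333, 7), (335, 6), (336, 17), (337, 17), (338, 6)]
200 [(302, -26), (303, -27), (304, -7), (334, 10), (335, 22), (336, 18), (337, 8)]
260 [(303, 10), (304, 14), (332, -12), (333, -11), (335, 5)]
275 [(301, -5), (302, -12), (304, 14), (305, 14), (306, 6), (331, -15), (332, -16), (334, 12), (335, 6)]
```

```bash
python3 -m pendant '[[[0,0.5,25],[0,0,0],1],[[0,0,25],[0,0,0],1],[[0,0,25],[0,0,0],1],[[0,0,20],[0,0,0],1],[[0,0,7],[0,0,0],1],[[0,0,0],[0,0,0],1],[[0,0,0],[0,0,0],0.5],[[0,0,0],[0,0,0],0.2],[[0,0,0],[0,0,0],0],[[0,0,0],[0,0,0],0],[[0,0,0],[0,0,0],0],[[0,0,0],[0,0,0],0]]' 90
python3 -m pendant '[[[0,0,0],[0,0,0],0],[[0,0,0],[0,0,0],0],[[0,0,0],[0,0,0],0]]'
python3 - <<'E'
from h import *
togo([.4633,.2089,.024],np.pi/2-.048);o=get_obs();print(o["contact_force"],o["wrist_torque"])
E
```

```text
t: 4.58
tool_pos: [0.4644, 0.2084, 0.0255]
tool_rot: [0.076, 3.139, 0.001]
contact_force: [-0.2, 1.4, 4.0]
opening: 0.0228
grip_force: 89.0
t: 4.83
tool_pos: [0.4644, 0.2084, 0.0255]
tool_rot: [0.076, 3.139, 0.001]
contact_force: [-0.3, 0.2, 6.6]
opening: 0.0224
grip_force: 89.2
t 4.83 tcp [0.4644 0.2084 0.0255] z [ 0.002  0.001 -1.   ] yang 1.522 shift mm [1.1 0.4 1.5] turn z -0.001
[-0.29016732  0.15622199  6.56705714] [-0.08051483  0.1548748   0.00333686]
```

```bash
python3 -m pendant '[[[-1.9,-15,-0.5],[0,0,0],0],[[-1.9,-23.8,0],[0,0,0],0],[[-1.9,-23.8,0],[0,0,0],0],[[-1.9,-23.8,0],[0,0,0],0],[[-1.9,-23.8,0],[0,0,0],0],[[-1.9,-23.8,0],[0,0,0],0],[[-1.9,-23.8,0],[0,0,0],0],[[-1.9,-23.8,0],[0,0,0],0],[[-1.9,-23.8,0],[0,0,0],0],[[-1.9,-23.8,0],[0,0,0],0],[[-1.9,-23.8,0],[0,0,0],0],[[0,0,0],[0,0,0.095],0]]'
python3 -m pendant '[[[0,0,0],[0,0,0],0],[[0,0,0],[0,0,0],0]]'
python3 - <<'E'
from h import *
togo([.4729,-.0449,.025],np.pi/2-.143)
o=get_obs();print(o["contact_force"])
for n in("wrist","top","side"):
    im=optics.get_image(n)[:,:,::-1];cv2.imwrite(f"pics/{n}4.png",im)
w=cv2.imread("pics/wrist4.png");t=cv2.imread("pics/top4.png");s=cv2.imread("pics/side4.png")
a=cv2.resize(w,(480,300));b=cv2.resize(t[130:250,270:390],(320,300),interpolation=cv2.INTER_CUBIC)
c=cv2.resize(s[140:290,240:440],(800,300),interpolation=cv2.INTER_CUBIC)
cv2.imwrite("pics/m4.png",np.vstack([np.hstack([a,b]),c]))
E
```

```text
t: 5.83
tool_pos: [0.4728, -0.0489, 0.0255]
tool_rot: [0.232, 3.131, -0.004]
contact_force: [0.7, -3.3, 1.6]
opening: 0.0229
grip_force: 89.7
t: 6.0
tool_pos: [0.4727, -0.0466, 0.0255]
tool_rot: [0.223, 3.132, -0.003]
contact_force: [-1.0, -4.2, 4.4]
opening: 0.0226
grip_force: 90.1
t 6.0 tcp [ 0.4727 -0.0466  0.0255] z [ 0.001 -0.002 -1.   ] yang 1.429 shift mm [0.  1.7 0.5] turn z 0.001
[-0.9779799  -4.22202379  4.41807994]
```

View pics/m4.png

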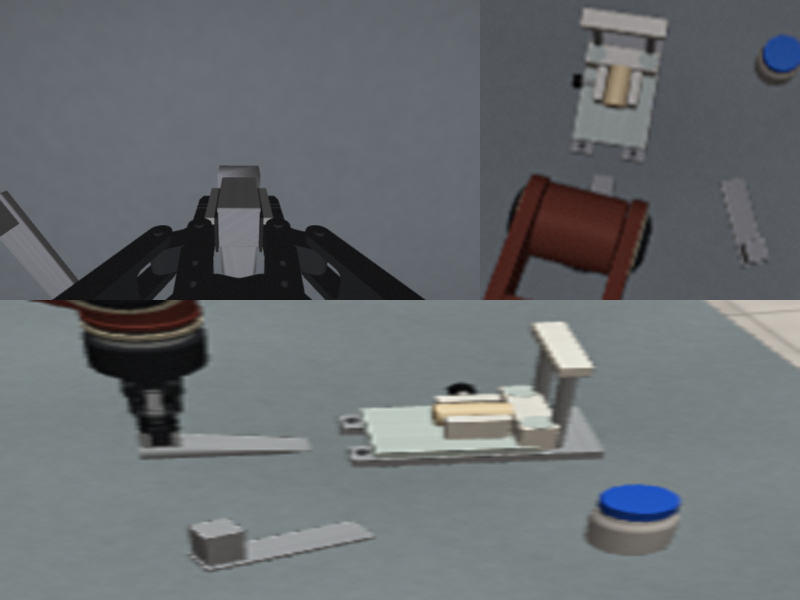

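The montage shows the wedge held flat with its toe just ahead of the slot (top-crop toe ≈(602,185), slot ≈(609,154)). The spacer and jar are undisturbed. I'll check the lateral alignment in the top image.

```bash
python3 - <<'E'
from h import *
im=cv2.imread("pics/top4.png").max(2).astype(int);t=optics.camera_model("top")
print("cols 305..332")
for v in range(184,203): print(v,im[v,303:333].tolist())
print("pred mouth floor",px(t,[.5956,-.0626,.014]),"toe pred",px(t,[.4729+.98*.0990,-.0466-.1411*.099,.003]))
togo([.4729,-.0449,.025],np.pi/2-.143)
E
```

```text
cols 305..332
184 [91, 105, 131, 141, 137, 134, 134, 135, 134, 135, 133, 133, 133, 136, 133, 132, 134, 132, 133, 135, 133, 130, 131, 130, 130, 132, 132, 133, 137, 124]
185 [89, 93, 112, 116, 108, 106, 111, 120, 129, 139, 137, 134, 134, 134, 135, 134, 134, 136, 135, 136, 133, 130, 131, 130, 129, 132, 132, 132, 136, 121]
186 [86, 87, 99, 91, 79, 74, 84, 97, 106, 116, 107, 104, 107, 119, 123, 130, 138, 139, 137, 136, 132, 132, 132, 131, 131, 133, 131, 134, 130, 107]
187 [89, 96, 110, 103, 80, 67, 84, 103, 103, 90, 71, 74, 77, 86, 93, 102, 110, 107, 108, 115, 121, 128, 138, 135, 133, 132, 132, 135, 123, 94]
188 [92, 102, 112, 101, 67, 55, 82, 111, 110, 98, 87, 89, 87, 83, 83, 80, 75, 71, 74, 84, 96, 111, 113, 106, 105, 109, 119, 130, 126, 84]
189 [93, 104, 119, 110, 90, 83, 102, 113, 108, 94, 89, 91, 91, 89, 88, 88, 89, 88, 89, 85, 88, 100, 92, 79, 76, 84, 97, 108, 107, 78]
190 [90, 90, 94, 88, 81, 85, 99, 110, 111, 89, 91, 90, 92, 91, 92, 90, 90, 90, 91, 90, 96, 108, 108, 90, 66, 85, 104, 102, 94, 80]
191 [88, 82, 75, 72, 72, 75, 81, 90, 94, 84, 90, 91, 90, 90, 91, 90, 91, 91, 90, 91, 9
[... 942 characters left out ...]
92, 93, 90, 89, 93, 90, 90, 93, 95, 94, 93, 93, 91, 91, 91, 90, 89, 89, 90, 92, 89, 90, 90, 90, 90, 90, 92, 90]
200 [92, 91, 91, 92, 90, 92, 91, 91, 91, 96, 109, 107, 105, 104, 102, 101, 97, 92, 90, 90, 92, 88, 90, 90, 90, 91, 88, 91, 90, 91]
201 [93, 92, 91, 91, 91, 91, 90, 90, 88, 95, 114, 112, 113, 112, 110, 110, 105, 91, 91, 92, 90, 91, 89, 89, 90, 91, 91, 92, 91, 91]
202 [95, 91, 91, 90, 91, 91, 91, 92, 92, 99, 111, 111, 111, 111, 112, 113, 106, 87, 89, 91, 92, 92, 91, 92, 91, 91, 90, 91, 92, 92]
pred mouth floor [316.58091532 192.11798045] toe pred [315.92132851 200.30127692]
t 6.15 tcp [ 0.4726 -0.0459  0.0255] z [ 0.001 -0.002 -1.   ] yang 1.429 shift mm [-0.1  1.1  0.5] turn z 0.001
```

The top view puts the toe exactly where predicted. The slot centre is about 2 mm further to -y than the wrist estimate, and the tool line already passes through the averaged slot axis. Entering gently.

```bash
python3 -m pendant '[[[-8,0,0],[0,0,0],0],[[-8,0,0],[0,0,0],0],[[-8,0,0],[0,0,0],0],[[-8,0,0],[0,0,0],0],[[-8,0,0],[0,0,0],0],[[-8,0,0],[0,0,0],0],[[0,0,0],[0,0,0],0],[[0,0,0],[0,0,0],0],[[0,0,0],[0,0,0],0]]'
python3 - <<'E'
from h import *
togo([.4727+.1*.9898,-.0465-.1*.1425,.025],np.pi/2-.143)
o=get_obs();print(o["contact_force"],o["wrist_torque"])
im=optics.get_image("top")[:,:,::-1];cv2.imwrite("pics/top5.png",im);g=im.max(2)
for v in range(186,200): print(v,g[v,303:333].tolist())
E
```

```text
t: 6.9
tool_pos: [0.5195, -0.0508, 0.0255]
tool_rot: [-0.222, -3.133, -0.004]
contact_force: [-3.6, 1.3, 10.1]
opening: 0.0229
grip_force: 91.1
t 6.9 tcp [ 0.5195 -0.0508  0.0255] z [-0.001  0.002 -1.   ] yang 1.429 shift mm [-53.1  -2.5   0.5] turn z 0.001
[-3.5907397   1.29321859 10.12938167] [0.08642012 0.40927991 0.01058227]
186 [56, 55, 54, 52, 48, 55, 66, 82, 100, 117, 111, 107, 110, 119, 124, 131, 140, 140, 137, 137, 134, 133, 133, 131, 132, 133, 132, 134, 131, 109]
187 [61, 58, 56, 54, 52, 51, 49, 52, 57, 58, 58, 68, 80, 89, 106, 109, 111, 109, 108, 114, 123, 130, 138, 136, 132, 133, 135, 136, 125, 94]
188 [64, 65, 62, 63, 60, 60, 57, 57, 55, 51, 54, 63, 69, 67, 76, 79, 76, 74, 81, 87, 99, 113, 116, 108, 106, 111, 121, 133, 128, 85]
189 [69, 69, 68, 68, 64, 63, 64, 62, 61, 59, 56, 59, 56, 54, 54, 64, 71, 72, 72, 72, 81, 96, 94, 83, 76, 88, 100, 111, 111, 81]
190 [71, 70, 69, 69, 68, 68, 65, 66, 65, 65, 63, 63, 59, 59, 58, 58, 56, 55, 54, 55, 64, 77, 85, 78, 69, 81, 85, 75, 69, 71]
191 [72, 70, 73, 69, 70, 71, 68, 68, 68, 68, 67, 66, 65, 63, 63, 62, 62, 59, 59, 54, 52, 55, 60,
[... 328 characters left out ...]
73, 72, 72, 73, 71, 69, 70, 68, 69, 68, 68, 66, 63, 49, 51, 68, 65, 66, 64]
195 [76, 76, 75, 76, 77, 76, 75, 73, 75, 75, 74, 73, 74, 74, 73, 73, 71, 72, 71, 69, 70, 70, 68, 62, 51, 56, 71, 70, 67, 66]
196 [79, 78, 80, 78, 76, 77, 78, 75, 76, 76, 74, 75, 75, 74, 74, 72, 74, 72, 72, 73, 72, 72, 72, 60, 53, 70, 70, 70, 70, 68]
197 [79, 80, 80, 79, 79, 78, 78, 77, 77, 76, 77, 76, 75, 75, 75, 76, 74, 75, 73, 74, 74, 75, 72, 58, 54, 75, 74, 72, 70, 71]
198 [84, 83, 84, 82, 83, 81, 81, 80, 79, 79, 77, 78, 77, 76, 75, 76, 76, 75, 76, 75, 74, 74, 71, 51, 54, 76, 73, 73, 73, 75]
199 [84, 83, 83, 83, 83, 83, 82, 81, 81, 81, 80, 79, 80, 77, 77, 78, 77, 77, 78, 75, 76, 74, 64, 47, 60, 74, 74, 72, 74, 76]
```

```bash
python3 -m pendant '[[[0,-1,-0.3],[0,0,0],0],[[0,-1,-0.3],[0,0,0],0],[[0,0,0],[0,0,0],0],[[0,0,0],[0,0,0],0],[[0,0,0],[0,0,0],0]]'
python3 - <<'E'
from h import *
o=get_obs();print(o["contact_force"],o["wrist_torque"])
togo([.4727+.1*.9898,-.0465-.1*.1425,.025],np.pi/2-.143)
im=optics.get_image("side")[:,:,::-1];cv2.imwrite("pics/side6.png",im)
cv2.imwrite("pics/side6v.png",cv2.resize(im[170:250,280:400],(800,533),interpolation=cv2.INTER_CUBIC))
E
```

```text
t: 7.37
tool_pos: [0.5194, -0.0517, 0.0256]
tool_rot: [-0.223, -3.134, -0.007]
contact_force: [-0.0, 5.2, 6.1]
opening: 0.023
grip_force: 90.1
[-2.43424433e-03  5.23729731e+00  6.06334933e+00] [ 0.83352537 -0.10619938  0.11371816]
t 7.37 tcp [ 0.5194 -0.0517  0.0256] z [ 0.     0.005 -1.   ] yang 1.429 shift mm [-53.1  -1.5   0.6] turn z 0.001
```

View pics/side6v.png

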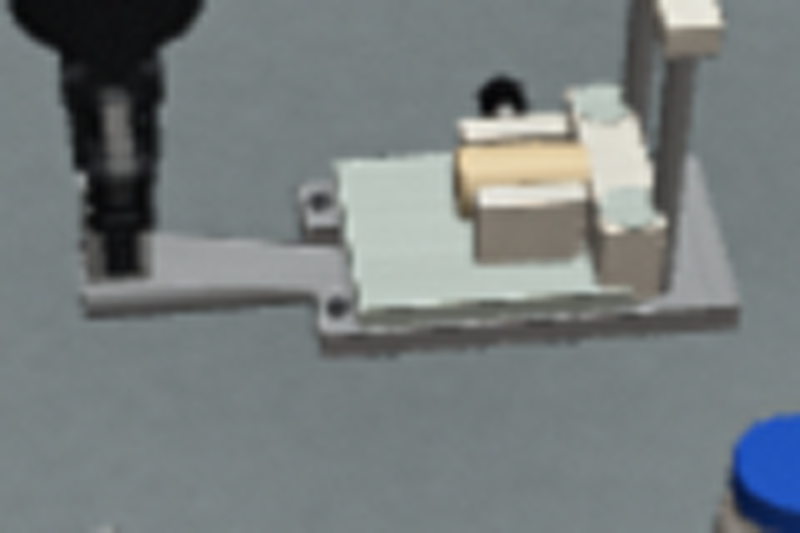

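The side view shows the toe inside the slot between the bars, with the carriage at rest. I'll relieve the down-press and push on.

```bash
python3 -m pendant '[[[-3,0,-0.3],[0,0,0],0],[[-4,0,-0.3],[0,0,0],0],[[-4,0,0],[0,0,0],0],[[-4,0,0],[0,0,0],0],[[-4,0,0],[0,0,0],0],[[-3,0,0],[0,0,0],0],[[-2,0,0],[0,0,0],0],[[0,0,0],[0,0,0],0],[[0,0,0],[0,0,0],0],[[0,0,0],[0,0,0],0]]'
python3 - <<'E'
from h import *
o=get_obs();print(o["contact_force"],o["wrist_torque"])
togo([.4727+.1*.9898,-.0465-.1*.1425,.025],np.pi/2-.143)
E
```

```text
t: 8.25
tool_pos: [0.5413, -0.0559, 0.0256]
tool_rot: [-0.222, -3.129, -0.004]
contact_force: [-7.5, 2.1, 9.4]
opening: 0.023
grip_force: 90.9
[-7.45724225  2.09991292  9.41555741] [ 0.12240614  0.61762683 -0.0196522 ]
t 8.25 tcp [ 0.5413 -0.0559  0.0256] z [-0.005  0.003 -1.   ] yang 1.429 shift mm [-30.8  -0.5   0.5] turn z 0.001
```

```bash
cat >> h.py <<'E'
def lift(name):
    o=get_obs();print("F",np.round(o["contact_force"],1),"T",np.round(o["wrist_torque"],2))
    togo([.4727+.1*.9898,-.0465-.1*.1425,.025],np.pi/2-.143,o)
    a=cv2.imread("pics/side6.png");b=optics.get_image("side")[:,:,::-1];cv2.imwrite(f"pics/{name}.png",b)
    m=optics.camera_model("side")
    for n,(x,y,w,h) in dict(clamp=(346,180,34,30),plate=(330,194,50,26),fixed=(374,150,18,24),jar=(386,230,26,34)).items():
        f=lambda i:cv2.resize(cv2.cvtColor(i[y:y+h,x:x+w],cv2.COLOR_BGR2GRAY),None,fx=8,fy=8,interpolation=cv2.INTER_CUBIC).astype(np.float32)
        A,B=f(a),f(b); A2=cv2.copyMakeBorder(B,24,24,24,24,cv2.BORDER_REPLICATE)
        W=np.eye(2,3,dtype=np.float32)
        cc,W=cv2.findTransformECC(A,B,W,cv2.MOTION_TRANSLATION,(3,200,1e-6),None,5)
        print(n,"du,dv px",np.round(W[:,2]/8,3),round(cc,3))
    p=np.array([.66,-.07,.04]);print("px per 3mm lift",px(m,p+[0,0,.003])-px(m,p))
E
python3 -m pendant '[[[-3,0,0],[0,0,0],0],[[-3,0,0],[0,0,0],0],[[-3,0,0],[0,0,0],0],[[-3,0,0],[0,0,0],0],[[0,0,0],[0,0,0],0],[[0,0,0],[0,0,0],0],[[0,0,0],[0,0,0],0]]'
python3 -c "
from h import *
lift('side7')"
```

```text
t: 8.83
tool_pos: [0.5534, -0.0577, 0.0256]
tool_rot: [-0.222, -3.13, -0.004]
contact_force: [-5.9, 1.6, 7.7]
opening: 0.023
grip_force: 90.4
F [-5.9  1.6  7.7] T [ 0.12  0.49 -0.01]
t 8.83 tcp [ 0.5534 -0.0577  0.0256] z [-0.004  0.003 -1.   ] yang 1.429 shift mm [-18.6  -0.5   0.5] turn z 0.001
clamp du,dv px [0.003 0.003] 1.0
plate du,dv px [ 0.002 -0.007] 0.998
fixed du,dv px [ 0.002 -0.006] 1.0
jar du,dv px [-0.005  0.002] 1.0
px per 3mm lift [ 0.04210167 -0.83119383]
```

```bash
python3 -m pendant '[[[-2,0,0],[0,0,0],0],[[-2,0,0],[0,0,0],0],[[-2,0,0],[0,0,0],0],[[-2,0,0],[0,0,0],0],[[-2,0,0],[0,0,0],0],[[0,0,0],[0,0,0],0],[[0,0,0],[0,0,0],0],[[0,0,0],[0,0,0],0]]'
python3 -c "
from h import *
lift('side8')"
```

```text
t: 9.55
tool_pos: [0.5571, -0.0581, 0.0261]
tool_rot: [-0.22, -3.113, -0.006]
contact_force: [-32.6, 4.7, 31.5]
opening: 0.0228
grip_force: 94.1
F [-32.6   4.7  31.5] T [ 0.42  4.14 -0.07]
t 9.55 tcp [ 0.5571 -0.0581  0.0261] z [-0.021  0.005 -1.   ] yang 1.43 shift mm [-14.8  -0.6   0.8] turn z 0.002
clamp du,dv px [-0.005 -0.071] 0.997
plate du,dv px [-0.008 -0.047] 0.988
fixed du,dv px [ 0.004 -0.002] 1.0
jar du,dv px [-0.003  0.002] 1.0
px per 3mm lift [ 0.04210167 -0.83119383]
```

Contact has been made: 0.25 mm lift, but the push is 33 N with 31 N down-press and 0.02 rad of nose-down tilt from arm compliance. I'll relieve the press and tilt.

```bash
python3 -m pendant '[[[0,0,-0.5],[0,-0.01,0],0],[[0,0,-0.5],[0,-0.01,0],0],[[0,0,0],[0,0,0],0],[[0,0,0],[0,0,0],0],[[0,0,0],[0,0,0],0]]'
python3 -c "
from h import *
lift('side9')"
```

```text
t: 10.02
tool_pos: [0.5578, -0.0581, 0.0255]
tool_rot: [0.221, 3.132, 0.003]
contact_force: [-21.9, 4.5, 20.3]
opening: 0.0227
grip_force: 92.4
F [-21.9   4.5  20.3] T [ 0.31  3.48 -0.05]
t 10.02 tcp [ 0.5578 -0.0581  0.0255] z [ 0.001  0.002 -1.   ] yang 1.43 shift mm [-14.1  -0.7   0.5] turn z 0.002
clamp du,dv px [-0.    -0.105] 0.995
plate du,dv px [-0.001 -0.07 ] 0.992
fixed du,dv px [ 0.001 -0.004] 1.0
jar du,dv px [0.    0.001] 1.0
px per 3mm lift [ 0.04210167 -0.83119383]
```

```bash
python3 -m pendant '[[[0,0,-0.5],[0,0,0],0],[[0,0,-0.5],[0,0,0],0],[[0,0,-0.5],[0,0,0],0],[[0,0,0],[0,0,0],0],[[0,0,0],[0,0,0],0],[[0,0,0],[0,0,0],0]]'
python3 -c "
from h import *
lift('side10')"
```

```text
t: 10.57
tool_pos: [0.5579, -0.0581, 0.0256]
tool_rot: [0.222, 3.132, 0.003]
contact_force: [-15.8, 2.7, 10.5]
opening: 0.0222
grip_force: 90.8
F [-15.8   2.7  10.5] T [0.21 2.68 0.01]
t 10.57 tcp [ 0.5579 -0.0581  0.0256] z [ 0.002  0.002 -1.   ] yang 1.429 shift mm [-14.   -0.6   0.6] turn z 0.002
clamp du,dv px [ 0.001 -0.108] 0.995
plate du,dv px [ 0.    -0.071] 0.992
fixed du,dv px [ 0.002 -0.003] 1.0
jar du,dv px [-0.004 -0.002] 1.0
px per 3mm lift [ 0.04210167 -0.83119383]
```

```bash
python3 -m pendant '[[[-1.5,0,-0.4],[0,0,0],0],[[-1.5,0,-0.4],[0,0,0],0],[[-1.5,0,-0.2],[0,0,0],0],[[-1.5,0,-0.2],[0,0,0],0],[[0,0,0],[0,0,0],0],[[0,0,0],[0,0,0],0],[[0,0,0],[0,0,0],0]]'
python3 -c "
from h import *
lift('side11')"
```

```text
t: 11.2
tool_pos: [0.5631, -0.0586, 0.0257]
tool_rot: [0.222, 3.133, 0.005]
contact_force: [-15.1, 2.9, 5.2]
opening: 0.0226
grip_force: 90.1
F [-15.1   2.9   5.2] T [0.26 2.4  0.03]
t 11.2 tcp [ 0.5631 -0.0586  0.0257] z [ 0.001  0.003 -1.   ] yang 1.429 shift mm [-8.8 -0.9  0.7] turn z 0.002
clamp du,dv px [ 0.024 -0.394] 0.987
plate du,dv px [ 0.017 -0.251] 0.975
fixed du,dv px [ 0.003 -0.004] 1.0
jar du,dv px [-0.001  0.003] 1.0
px per 3mm lift [ 0.04210167 -0.83119383]
```

```bash
python3 -m pendant '[[[-1.5,0,-0.2],[0,0,0],0],[[-1.5,0,-0.2],[0,0,0],0],[[-1.5,0,-0.1],[0,0,0],0],[[-1.5,0,0],[0,0,0],0],[[-1,0,0],[0,0,0],0],[[0,0,0],[0,0,0],0],[[0,0,0],[0,0,0],0],[[0,0,0],[0,0,0],0]]'
python3 - <<'E'
from h import *
lift('side12')
im=cv2.imread("pics/side12.png");a=cv2.resize(im[170:250,290:390],(800,300*2),interpolation=cv2.INTER_CUBIC);cv2.imwrite("pics/side12v.png",a)
E
```

```text
t: 11.92
tool_pos: [0.57, -0.0596, 0.0257]
tool_rot: [0.222, 3.132, 0.005]
contact_force: [-11.3, 3.0, 2.1]
opening: 0.0228
grip_force: 89.7
F [-11.3   3.    2.1] T [ 0.28  2.11 -0.05]
t 11.92 tcp [ 0.57   -0.0596  0.0257] z [ 0.001  0.003 -1.   ] yang 1.429 shift mm [-1.8 -0.9  0.7] turn z 0.001
clamp du,dv px [ 0.06  -0.795] 0.988
plate du,dv px [ 0.074 -0.612] 0.962
fixed du,dv px [ 0.002 -0.001] 1.0
jar du,dv px [0.002 0.003] 1.0
px per 3mm lift [ 0.04210167 -0.83119383]
```

View pics/side12v.png

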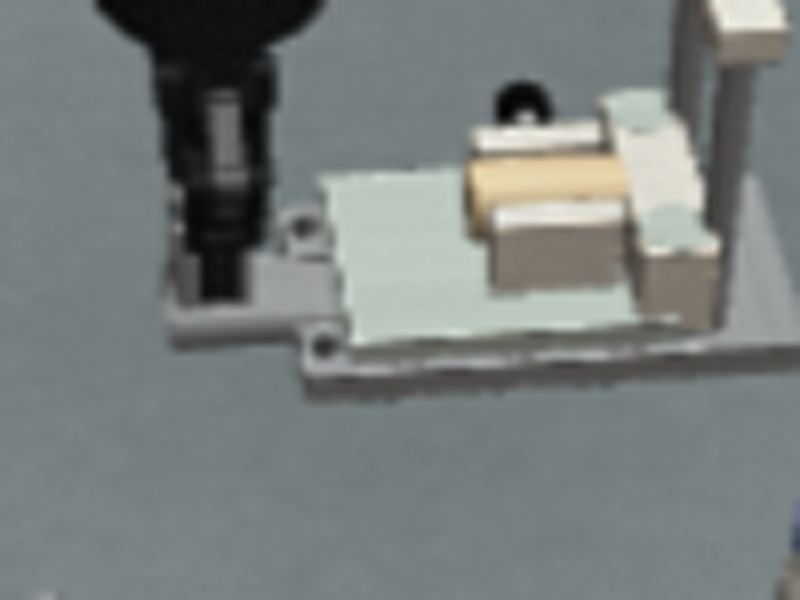

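The side view shows the wedge straight in the slot, with a dark gap under the plate and the gripper clear of the carriage. I'll refine the lift estimate with tighter patches.

```bash
python3 - <<'E'
from h import *
m=optics.camera_model("side");a=cv2.imread("pics/side6.png")
for k in (8,9,10,11,12):
    b=cv2.imread(f"pics/side{k}.png");r=[]
    for x,y,w,h in((347,183,28,24),(350,186,20,20),(362,180,20,24),(366,182,12,20)):
        f=lambda i:cv2.resize(cv2.cvtColor(i[y:y+h,x:x+w],cv2.COLOR_BGR2GRAY),None,fx=8,fy=8,interpolation=cv2.INTER_LINEAR).astype(np.float32)
        cc,W=cv2.findTransformECC(f(a),f(b),np.eye(2,3,dtype=np.float32),cv2.MOTION_TRANSLATION,(3,300,1e-6),None,9)
        r.append((round(float(W[1,2]/8),3),round(cc,3)))
    print(k,r)
E
```

```text
8 [(-0.067, 0.997), (-0.067, 0.996), (-0.128, 0.998), (-0.106, 0.996)]
9 [(-0.101, 0.996), (-0.094, 0.995), (-0.172, 0.996), (-0.147, 0.995)]
10 [(-0.1, 0.996), (-0.098, 0.995), (-0.177, 0.995), (-0.159, 0.993)]
11 [(-0.394, 0.987), (-0.374, 0.979), (-0.425, 0.993), (-0.424, 0.978)]
12 [(-0.804, 0.988), (-0.794, 0.97), (-0.807, 0.994), (-0.818, 0.993)]
```

```bash
python3 -m pendant '[[[-0.8,0,0],[0,0,0],0],[[-0.8,0,0],[0,0,0],0],[[0,0,0],[0,0,0],0],[[0,0,0],[0,0,0],0],[[0,0,0],[0,0,0],0],[[0,0,0],[0,0,0],0],[[0,0,0],[0,0,0],0],[[0,0,0],[0,0,0],0],[[0,0,0],[0,0,0],0]]'
python3 -c "
from h import *
lift('side13')"
```

```text
t: 12.72
tool_pos: [0.5715, -0.0598, 0.0257]
tool_rot: [0.222, 3.133, 0.005]
contact_force: [-13.4, 2.9, 1.9]
opening: 0.0231
grip_force: 89.8
F [-13.4   2.9   1.9] T [0.31 2.14 0.  ]
t 12.72 tcp [ 0.5715 -0.0598  0.0257] z [ 0.001  0.003 -1.   ] yang 1.429 shift mm [-0.3 -0.9  0.7] turn z 0.002
clamp du,dv px [ 0.056 -0.853] 0.993
plate du,dv px [ 0.066 -0.678] 0.952
fixed du,dv px [ 0.003 -0.003] 1.0
jar du,dv px [-0.004 -0.002] 1.0
px per 3mm lift [ 0.04210167 -0.83119383]
```

Image and geometry agree on a lift of about 3 mm (0.85 px measured, 0.83 px expected). The wedge is still gripped at 90 N and the forces are steady, so I'm handing in.

```bash
python3 -c "
from station import ctrl
print(ctrl.finish_job())"
```

```text
the job is handed in; nothing more can be done
None
```

The job is handed in at about 13 s, result not reported: the wedge is in the slot, the carriage is lifted about 3 mm (estimated from the side camera and travel), the wedge is still gripped at 90 N, and the spacer, cup, jar and rack were not touched.

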